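# Put four lab vessels back on their own stations

### The job

The four vessels on the bench stand on one another's stations: put the glass beaker on the magnetic stirrer's plate, the conical flask on the cork disc, the amber bottle on the finned aluminium block and the porcelain mortar on the balance's pan, each upright in the middle of its station. A station holds only one vessel, so use the empty paper pad for parking one on the way. Do not drop or tip over any vessel, and do not knock over the wash bottle.

Things in the scene. Friction and masses are not known exactly. Their poses are not given: they have to be found in the camera images.
- beaker: Open clear glass beaker, a straight cylinder 60 mm across and 85 mm high, wall 3 mm. Grasp it across the outside. Origin: centre of its underside; z is its axis, up. Loose, 0.08 to 0.33 kg.
- flask: Conical glass flask with a black rubber bung: base 68 mm across, cone narrowing to a straight neck 28 mm across (a slight 32 mm lip at the very top) that runs from 68 to 108 mm above the underside; the bung rises to 122 mm. Grasp it by the neck. Origin: centre of its underside; z is its axis, up. Loose, 0.08 to 0.33 kg.
- bottle: Closed amber glass bottle with a blue screw cap: body 56 mm across up to 60 mm, then a shoulder; the cap is 40 mm across, from 80 to 106 mm above the underside (the top). Grasp it by the cap. Origin: centre of its underside; z is its axis, up. Loose, 0.08 to 0.33 kg.
- mortar: Small white porcelain mortar, open at the top: 56 mm high, foot 44 mm across, widening to straight sides 62 mm across from 22 mm upwards, wall 6 mm. Grasp it across the outside. Origin: centre of its underside; z is its axis, up. Loose, 0.08 to 0.33 kg.
- stirrer: Fixed to the bench. Its place for a vessel is flat, 30 mm above the bench; the origin is at bench height directly under the centre of that place, z up. Magnetic stirrer, home of the beaker: grey housing 135 x 110 mm, 24 mm high, with a white square plate 92 x 92 mm on it and a black knob (top at 35 mm) on the front strip 66 mm to its own -x side of the centre.
- cork: Fixed to the bench. Its place for a vessel is flat, 30 mm above the bench; the origin is at bench height directly under the centre of that place, z up. Round brown cork disc, 100 mm across, 30 mm thick, home of the flask.
- block: Fixed to the bench. Its place for a vessel is flat, 30 mm above the bench; the origin is at bench height directly under the centre of that place, z up. Square finned aluminium cooling block, 96 x 96 mm, 30 mm thick, home of the bottle.
- balance: Fixed to the bench. Its place for a vessel is flat, 30 mm above the bench; the origin is at bench height directly under the centre of that place, z up. Compact balance, home of the mortar: black housing 145 x 110 mm, 22 mm high, with a round steel pan 88 mm across; the display is on the front strip, 70 mm to its own -x side of the centre.
- pad: Folded white paper towel pad, flat on the bench and fixed, 125 x 110 mm, 4 mm thick, empty at the start: the free spot for parking a vessel. Origin: centre of its underside, at bench height.
- wash_bottle: White plastic wash bottle with a blue cap and a thin bent spout, standing loose at the far side: 58 mm across, cap top at 142 mm, spout to 208 mm high, reaching 48 mm to its own +x side. Origin: centre of its underside. Leave it standing.
Not all that is in view belongs to the job. There is more than one size of the bottle; the job needs the smallest.

How it is judged (in metres and radians):
At the end, for the whole second after the job is handed in: Beaker on the stirrer, flask on the cork disc, bottle on the block and mortar on the balance pan, each within 15 mm of the centre of its station, standing on it (underside within 26 to 36 mm above the bench), upright within 0.1 rad, at rest (under 0.02 m/s and 0.2 rad/s) and released (horizontal distance between beaker and stirrer below 0.015 m and z of beaker in the frame of stirrer between 0.026 and 0.036 m and angle between each of beaker, flask, bottle, mortar's own z axis and vertical below 0.1 rad and linear speed of each of beaker, flask, bottle, mortar below 0.02 m/s and angular speed of each of beaker, flask, bottle, mortar below 0.2 rad/s and contact force between the fingers and beaker below 0.1 N and horizontal distance between flask and cork below 0.015 m and z of flask in the frame of cork between 0.026 and 0.036 m and contact force between the fingers and flask below 0.1 N and horizontal distance between bottle and block below 0.015 m and z of bottle in the frame of block between 0.026 and 0.036 m and contact force between the fingers and bottle below 0.1 N and horizontal distance between mortar and balance below 0.015 m and z of mortar in the frame of balance between 0.026 and 0.036 m and contact force between the fingers and mortar below 0.1 N); the robot touches nothing.
It fails at once if a vessel is tipped over (more than 0.7 rad from upright) (angle between any of beaker, flask, bottle, mortar's own z axis and vertical above 0.7 rad).
It fails at once if a vessel is dropped (faster than 0.7 m/s, as after a fall of 25 mm, while not held by the fingers) ((linear speed of beaker above 0.7 m/s and contact force between the fingers and beaker below 0.05 N) or (linear speed of flask above 0.7 m/s and contact force between the fingers and flask below 0.05 N) or (linear speed of bottle above 0.7 m/s and contact force between the fingers and bottle below 0.05 N) or (linear speed of mortar above 0.7 m/s and contact force between the fingers and mortar below 0.05 N)).
It fails at once if the wash bottle is knocked over (more than 0.5 rad from upright) (angle between wash_bottle's own z axis and vertical above 0.5 rad).
It also fails if it takes over 144 s, if anything falls off the work surface, if the arm or the gripper's body presses on something with over 40 N, if the wrist force passes 120 N, or if a joint passes its speed limit or range.

### The arm

A 6-joint arm with a two-finger parallel gripper is mounted at the origin on the work surface. World frame = base frame: x ahead of the robot, y to its left, z up, the work surface at z = 0. Lengths are in mm, angles in rad, forces in N, time in s.
With the tool pointing down it reaches from about 350 to 875 mm from the base axis. Payload 4.2 kg.
Tool frame: the origin (TCP) lies midway between the tips of the shut fingers; the grasp point (between the pads) lies 19 mm behind it; z points along the fingers, y is the line along which they close (so a half turn about z gives the same grasp; the last joint's range is limited). The gripper opens to 85 mm and grips with 20 to 120 N. Pads are 22 mm wide; open, the fingers measure 114 mm over their backs; the gripper's body (76 mm by 85 mm) begins 54 mm behind the grasp point. The pads swing forward as they close: fully open they stand 13 mm farther back than shut.
Start: joints at [0.259, 0.385, 0.008, 0, -1.194, -0.259], TCP at [624.979, 0.025, 231.312] pointing down, gripper open.
Joint ranges: [-3.14, 3.14], [-1.21, 2.06], [-1.07, 1.41], [-3.16, 2.05], [-2.99, -0.16], [-3.1, 3.1]. Speed limits (rad/s): [2.79, 2.79, 3.14, 3.14, 3.14, 3.14].

### API

Orientations are given as a unit quaternion [x, y, z, w].
In Python, from bench import read_state, get_image, job_done gives the robot as it stands.
- The arm moves only by the shell command python3 -m jog 'ROWS'. ROWS is JSON, a list of rows, each a list of 3 entries, a list of its own where there are three numbers: the shift along the world's x, y, z scaled (see below), then the turn, a rotation vector about the world's x, y, z scaled (see below), then the gripper's target within -1 to 1 (shut at 1, half-way at 0, fully open at -1). In form: [[[x, y, z], [wx, wy, wz], claw], ...]. A call has 1 to 20 rows; each row is the pose to reach, as a shift and turn from the pose commanded when the call began; what a row does not reach only later rows make up. The controller multiplies each number of a shift by 10 cm and each number of a turn by 120 degrees. A row lasts 1/10 s, in which the tool goes at most 50 mm and 8.59 degrees, less where a joint would pass 70% of its speed; a pose out of reach is approached as far as the arm can. A call with a number of a shift or a turn outside -1 to 1 is refused whole. A call with a gripper value outside its range is refused whole. The fingers move at their own pace and stop on an object; the grip force is fixed at half the most. Time passes only in rows, so rows that repeat a pose let the fingers close. It gives the time, the measured TCP pose, the force, the opening and the grip force at its end, in the units of the state.
- read_state(): the state, without advancing time (a new reading comes with each control period).
- get_image(name): name is "scene" or "side" or "wrist"; returns a dict with "frame" (384x512x3 uint8, red, green, blue), "range_z" (384x512 float32, mm along the optical axis (not along the pixel's ray), 0 where there is no reading), "fx", "fy", "cx", "cy" (pixels), "R" (3x3) and "t" (3): a world point X has camera coordinates R X + t. Camera axes: x right, y down, z forward; pixel columns grow to the right and rows downward; lengths in mm; the calibration is good to about 2 mm. The wrist camera is an equidistant fisheye: a pixel r from the principal point sees the ray r / f radians off the axis. A picture is of the moment at which its call begins.
- job_done(): hands the job in; it is judged then, once.
The state is a dict: "clock": time; "joints": joint angles; "joint_vel": joint speeds; "joint_efforts": joint torques, N m; "position": TCP position; "ee_rot": TCP orientation; "contact_force": force on the tool from outside, world axes, zero at the start; "wrist_torque": the same for the moment, N m; "gripper_width": finger opening in mm; "grasp_force": force on a finger pad.
Only numpy, scipy, OpenCV 4.12 (cv2) and the standard library are available. Lean on these libraries where they do the work, as an engineer would, in place of code of your own. Each camera call takes 0.05 s, during which the arm holds its last target. There are 200 camera calls.

## Working session

There is one attempt and no reset: what is moved stays moved. The work goes in short steps, Python scripts to look and compute and a shell command to move; the robot and the scene stay as the last step left them, time stands still between calls to the robot, and variables do not carry over. Pictures are saved under pics/ and viewed, at most 14 in all, crops included, and the job is handed in when it is done.

```bash
mkdir -p pics; cat > h.py <<'E'
import numpy as np,cv2
from bench import read_state,get_image,job_done
def pts(d):
    v,u=np.mgrid[:384,:512]; z=d["range_z"].astype(float)
    c=np.stack([(u-d["cx"])/d["fx"]*z,(v-d["cy"])/d["fy"]*z,z],-1)
    return (c-np.array(d["t"]))@np.array(d["R"])
def grab(n,f):
    d=get_image(n); cv2.imwrite(f"pics/{f}.png",d["frame"][...,::-1]); np.save(f"{f}.npy",d,allow_pickle=True); return d
E
python3 - <<'E'
from h import *
for n in("scene","side"):
    d=grab(n,n); print(n,d["fx"],-np.array(d["R"]).T@d["t"],(d["range_z"]>0).mean())
a=cv2.imread("pics/scene.png");b=cv2.imread("pics/side.png")
cv2.imwrite("pics/s1.png",cv2.resize(a,(800,600)));cv2.imwrite("pics/s2.png",cv2.resize(b,(800,600)))
print(read_state())
E
```

```text
scene 496.50646491020944 [1265.78048736 -646.02299742  813.8780468 ] 0.9958394368489584
side 398.4998960394311 [  373.65375676 -1080.46943018   874.8012818 ] 0.9962056477864584
{'clock': 0.1, 'joints': array([ 2.58570510e-01,  3.85450743e-01,  6.77450932e-03, -4.30161219e-04,
       -1.19396380e+00, -2.58595160e-01]), 'joint_vel': array([-0.00184312, -0.00154208,  0.00252127,  0.00214955, -0.00226859,
       -0.00130058]), 'joint_efforts': array([-2.41840362e-04, -3.93318665e+01,  1.88929778e+01,  4.19793829e+00,
       -2.58899068e-03, -3.31562532e-06]), 'position': array([6.24492588e+02, 1.16049570e-03, 2.30353831e+02]), 'ee_rot': array([-7.07041654e-01,  7.07171273e-01,  6.36302301e-04, -6.96346814e-04]), 'contact_force': array([-0.53282892, -0.76017695, -1.00992387]), 'wrist_torque': array([-0.01336523,  0.11283455,  0.01608232]), 'grasp_force': 0.0, 'gripper_width': 85.34339568787281}
```

View pics/s1.png

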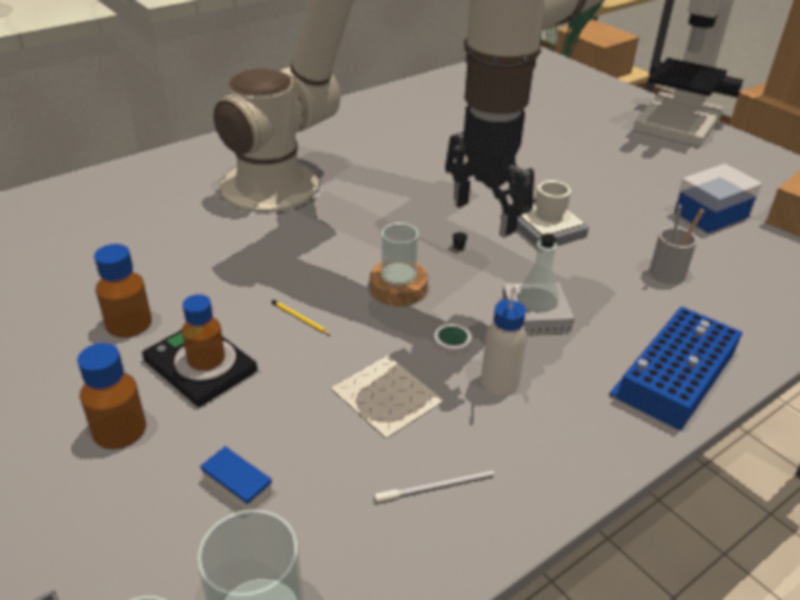

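View pics/s2.png

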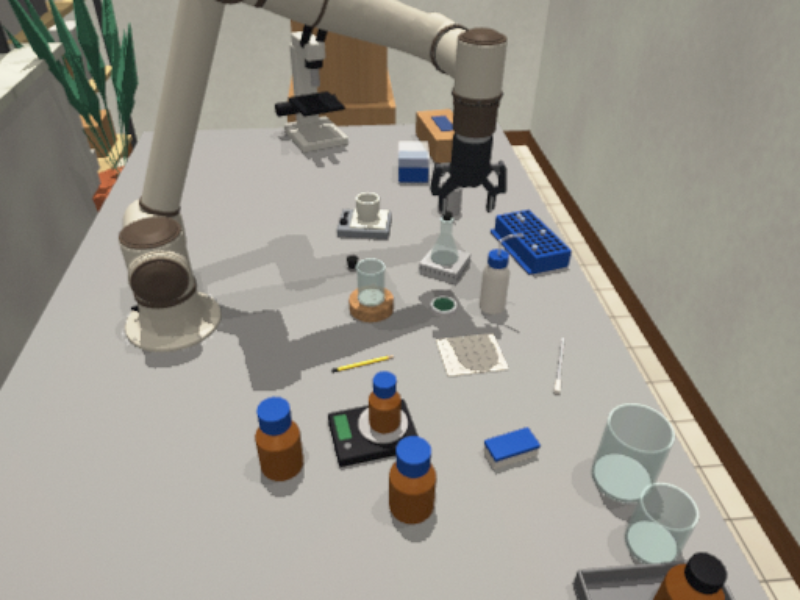

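Scene image: the bottle stands on the balance at (203,335), the beaker on the cork at (400,255), the flask on the block at (542,275) and the mortar on the stirrer at (553,205). The pad is empty at (387,395). Three amber bottles have blue caps, at (203,335), (123,290) and (113,395). The one on the balance looks smallest, which I will confirm in a crop and by its height. Order: bottle→pad, mortar→balance, beaker→stirrer, flask→cork, bottle→block.

```bash
python3 - <<'E'
from h import *
top=np.zeros((500,400,3),np.uint8); hm=np.full((500,400),-99.)
for n in("scene","side"):
    d=np.load(n+".npy",allow_pickle=True).item(); P=pts(d); m=d["range_z"]>0
    p=P[m]; c=d["frame"][m]; 
    k=(p[:,2]<230)&(p[:,2]>-20)
    p=p[k];c=c[k]; o=np.argsort(p[:,2]);p=p[o];c=c[o]
    i=((p[:,0]-200)/2).astype(int); j=((400-p[:,1])/2).astype(int)  # rows: x, cols: y
    k=(i>=0)&(i<400)&(j>=0)&(j<500); i,j,p,c=i[k],j[k],p[k],c[k]
    g=p[:,2]>hm[j,i]; hm[j[g],i[g]]=p[g,2]; top[j[g],i[g]]=c[g]
    # bench height
    b=p[(p[:,2]>-12)&(p[:,2]<12),2]; print(n,"bench",np.median(b))
    for lo,hi in((24,36),(45,60),(75,90),(95,112),(115,150)):
        M=np.zeros((500,400),np.uint8); s=(p[:,2]>lo)&(p[:,2]<hi); M[j[s],i[s]]=255
        M=cv2.morphologyEx(M,cv2.MORPH_CLOSE,np.ones((5,5)))
        _,_,st,ce=cv2.connectedComponentsWithStats(M)
        print(lo,[(int(200+2*x),int(400-2*y),int(2*s[2]),int(2*s[3])) for (x,y),s in zip(ce[1:],st[1:]) if s[4]>40])
a=cv2.resize(top[...,::-1],(480,600)); h=cv2.resize(cv2.applyColorMap(np.clip(hm*1.2+20,0,255).astype(np.uint8),cv2.COLORMAP_JET),(320,400))
o=np.zeros((600,800,3),np.uint8);o[:,:480]=a;o[:400,480:]=h
f=cv2.imread("pics/scene.png")[150:290,50:165]; o[400:,480:]=0; f=cv2.resize(f,(164,200));o[400:,520:684]=f
cv2.imwrite("pics/top.png",o)
E
```

```text
scene bench -0.7050036265235732
24 [(465, 342, 96, 106), (677, 395, 48, 14), (635, 145, 134, 116), (398, 171, 28, 28), (880, 120, 98, 52), (444, -4, 100, 102), (714, -26, 46, 40), (442, -358, 102, 100), (279, -408, 44, 70), (646, -414, 96, 66), (781, -467, 36, 70), (490, -506, 42, 72)]
45 [(676, 395, 48, 14), (462, 340, 46, 46), (851, 218, 146, 226), (628, 137, 56, 54), (448, -8, 44, 46), (716, -24, 52, 52), (452, -358, 38, 52), (279, -407, 48, 72), (783, -467, 44, 78), (490, -506, 38, 70)]
75 [(677, 396, 48, 14), (431, 372, 48, 46), (456, 338, 54, 54), (623, 141, 38, 38), (410, 23, 28, 32), (448, -7, 46, 56), (716, -24, 52, 48), (451, -356, 36, 56), (270, -404, 58, 72), (785, -468, 54, 86), (477, -502, 66, 74)]
95 [(622, 143, 30, 22), (414, 21, 44, 46), (449, -7, 44, 54), (711, -19, 56, 54), (443, -353, 40, 44), (269, -406, 38, 50), (789, -467, 64, 88), (480, -502, 26, 52)]
115 [(620, 148, 30, 34), (703, -9, 48, 46), (433, -349, 44, 42), (254, -402, 60, 54), (818, -480, 104, 102), (464, -499, 58, 54)]
side bench 0.649469192700273
24 [(441, 338, 146, 112), (677, 396, 32, 14), (806, 1
[... 381 characters left out ...]
6, 18), (258, -429, 68, 32), (844, -443, 54, 40), (797, -511, 84, 70), (459, -529, 66, 30), (837, -574, 50, 40)]
75 [(447, 383, 34, 12), (448, 333, 48, 26), (614, 139, 42, 32), (434, 34, 32, 16), (692, -28, 48, 36), (429, -17, 48, 20), (430, -371, 50, 20), (255, -416, 74, 60), (843, -448, 70, 60), (797, -510, 88, 68), (459, -513, 74, 64), (837, -574, 56, 38)]
95 [(614, 144, 32, 24), (430, 32, 48, 24), (427, -17, 50, 28), (695, -24, 54, 40), (428, -361, 50, 36), (256, -419, 48, 26), (842, -451, 80, 68), (796, -510, 82, 76), (462, -518, 46, 18), (833, -572, 60, 40)]
115 [(614, 146, 32, 22), (700, -8, 44, 48), (431, -350, 40, 46), (252, -402, 54, 54), (819, -479, 100, 102), (462, -500, 50, 54)]
```

View pics/top.png

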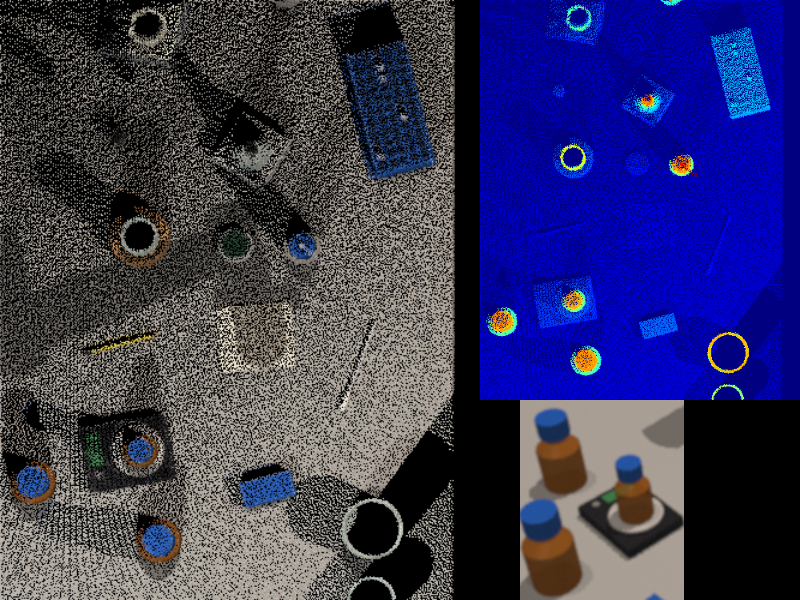

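The crop and the heights settle it. The bottle on the balance has the narrow cap (about 40 mm) with its top near 136 mm, which is 30 + 106. The two off-station ones have 54 mm caps and are larger. Next, the centres.

```bash
cat >> h.py <<'E'
def cloud(ds):
    P=[];C=[]
    for d in ds:
        p=pts(d);m=d["range_z"]>0;P.append(p[m]);C.append(d["frame"][m])
    return np.concatenate(P),np.concatenate(C).astype(int)
def ring(p,c,r,lo,hi,rr):
    s=p[(np.hypot(p[:,0]-c[0],p[:,1]-c[1])<rr)&(p[:,2]>lo)&(p[:,2]<hi)][:,:2]
    if len(s)<10: return None
    from scipy.optimize import least_squares
    f=least_squares(lambda q:np.hypot(s[:,0]-q[0],s[:,1]-q[1])-q[2],[*np.mean(s,0),r],loss="soft_l1"); return f.x.round(1),len(s)
def box(p,c,lo,hi,rr):
    s=p[(np.hypot(p[:,0]-c[0],p[:,1]-c[1])<rr)&(p[:,2]>lo)&(p[:,2]<hi)][:,:2]
    return cv2.minAreaRect(s.astype(np.float32)),np.median(s,0).round(1)
E
python3 - <<'E'
from h import *
for n in("scene","side"):
    d=np.load(n+".npy",allow_pickle=True).item(); p,c=cloud([d]); print(n)
    for k,ce,lo,hi in(("bottlecap",(431,-350),131,142),("big1",(252,-402),131,250),("bung",(616,146),145,160),("beaker",(440,-10),111,120),("mortar",(452,340),83,92),("wash",(700,-8),138,146)):
        r=box(p,ce,lo,hi,50); q=p[np.hypot(*(p[:,:2]-ce).T)<40][:,2]; print(k,np.round(r[0][0]),np.round(r[0][1]),"zmax",np.percentile(q,99).round(),ring(p,ce,30,lo,hi,50))
    for k,ce,lo,hi,rr in(("cork",(437,-6),27,33,60),("block",(626,138),27,33,72),("stirrer",(455,340),27,33,62),("balance",(430,-360),26.5,33,62),("pad",(625,-165),2.5,6,85),("stirhouse",(450,340),20,27,95),("balhouse",(410,-362),18,26,95)):
        r=box(p,ce,lo,hi,rr);print(k,np.round(r[0][0]),np.round(r[0][1]),round(r[0][2]),r[1])
E
```

```text
scene
bottlecap [ 434. -351.] [39. 40.] zmax 137.0 (array([ 435.7, -351.8,   14.7]), 188)
big1 [ 255. -403.] [53. 52.] zmax 140.0 (array([ 257.6, -403.8,   19.9]), 274)
bung [618. 150.] [23. 22.] zmax 515.0 (array([618.7, 150.5,   9.5]), 62)
beaker [433.   4.] [60. 61.] zmax 115.0 (array([432.5,   5.4,  28.9]), 94)
mortar [446. 354.] [58. 62.] zmax 89.0 (array([447.4, 354.4,  28.1]), 82)
wash [704. -10.] [41. 43.] zmax 546.0 (array([703.7, -10. ,  15.9]), 198)
cork [441.  -1.] [98. 85.] 50 [452.3 -13.5]
block [621. 148.] [ 96. 101.] 59 [649.  139.5]
stirrer [450. 347.] [101.  93.] 81 [468.8 336. ]
balance [ 432. -353.] [87. 83.] 45 [ 448.9 -368.3]
pad [ 619. -168.] [149. 154.] 83 [ 631.9 -165.9]
stirhouse [443. 343.] [109. 135.] 87 [477.2 336.3]
balhouse [ 414. -355.] [148. 111.] 9 [ 438.2 -381.8]
side
bottlecap [ 432. -350.] [39. 40.] zmax 139.0 (array([ 432.4, -352.2,   15. ]), 154)
big1 [ 253. -403.] [51. 50.] zmax 141.0 (array([ 253.8, -405.1,   19.3]), 306)
bung [619. 148.] [21. 19.] zmax 572.0 (array([618.2, 150.2,   9.2]), 25)
beaker [432.   6.] [60. 60.] zmax 117.0 (array([431.9,   6.2,  28.9]), 68)
mortar [445. 356.] [62. 57.] zmax 91.0 (array([445.9, 355.8,  27.9]), 60)
wash [701.  -9.] [40. 45.] zmax 563.0 (array([702.5, -10.3,  15.9]), 81)
cork [433.  -2.] [96. 84.] 3 [428.4 -15.1]
block [620. 150.] [100.  98.] 59 [619.  127.8]
stirrer [450. 350.] [102. 105.] 75 [460.1 333.6]
balance [ 428. -358.] [ 73. 119.] 79 [ 420.  -371.1]
pad [ 625. -166.] [164. 163.] 71 [ 626.1 -165.8]
stirhouse [436. 352.] [112. 135.] 80 [409.2 317.2]
balhouse [ 412. -355.] [145. 111.] 9 [ 378.4 -371.9]
```

```bash
python3 -m jog '[[[-0.24,-0.44,0],[0,0,0],-1],[[-0.48,-0.88,0],[0,0,0],-1],[[-0.48,-0.88,0],[0,0,0],-1]]'
python3 -m jog '[[[-0.24,-0.44,0],[0,0,0],-1],[[-0.48,-0.88,0],[0,0,0],-1],[[-0.48,-0.88,0],[0,0,0],-1]]'
python3 -m jog '[[[-0.24,-0.44,0],[0,0,0],-1],[[-0.48,-0.88,0],[0,0,0],-1],[[-0.48,-0.88,0],[0,0,0],-1]]'
python3 -m jog '[[[-0.24,-0.44,0],[0,0,0],-1],[[-0.48,-0.88,0],[0,0,0],-1],[[-0.48,-0.88,0],[0,0,0],-1],[[-0.48,-0.88,0],[0,0,0],-1],[[-0.48,-0.88,0],[0,0,0],-1]]'
python3 -c "
from h import *
d=grab('wrist','w1');print(d['fx'],d['cx'],d['cy'],-np.array(d['R']).T@d['t'])"
```

```text
clock: 0.4
position: [573.9, -91.5, 231.1]
ee_rot: [-0.705, 0.709, 0.001, -0.001]
contact_force: [1.1, 0.5, 0.4]
gripper_width: 85.5
grasp_force: 0.0
clock: 0.7
position: [526.2, -179.2, 231.1]
ee_rot: [-0.705, 0.709, 0.001, -0.001]
contact_force: [-0.7, 0.2, -0.7]
gripper_width: 84.9
grasp_force: 0.0
clock: 1.0
position: [478.6, -267.0, 231.0]
ee_rot: [-0.705, 0.709, 0.001, -0.001]
contact_force: [-0.1, 0.8, -0.4]
gripper_width: 85.0
grasp_force: 0.0
clock: 1.5
position: [433.6, -351.3, 231.1]
ee_rot: [0.707, -0.707, -0.0, -0.0]
contact_force: [-0.2, 1.0, 0.5]
gripper_width: 85.3
grasp_force: 0.0
297.3186396354542 255.45008554923342 193.42480750053008 [ 434.30227857 -434.79205121  373.82244432]
```

View pics/w1.png

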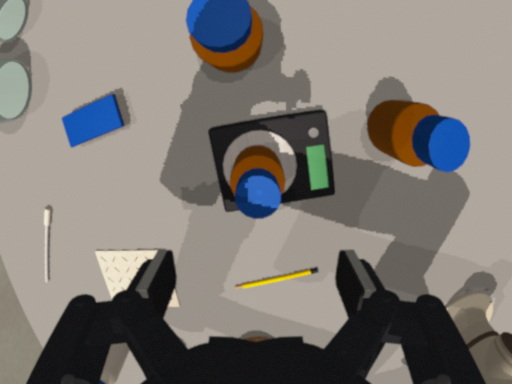

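The wrist view shows the cap at (259,193), midway between the fingers at about (160,270) and (352,270), and narrower than the big bottles' caps. I descend and grip.

```bash
python3 -m jog '[[[0,0,-0.4],[0,0,0],-1],[[0,0,-0.8],[0,0,0],-1],[[0,0,-0.8],[0,0,0],-1]]'
python3 -m jog '[[[0,0,-0.2],[0,0,0],-1],[[0,0,-0.48],[0,0,0],-1],[[0,0,-0.48],[0,0,0],-1],[[0,0,-0.48],[0,0,0],1],[[0,0,-0.48],[0,0,0],1],[[0,0,-0.48],[0,0,0],1],[[0,0,-0.48],[0,0,0],1],[[0,0,-0.48],[0,0,0],1],[[0,0,-0.48],[0,0,0],1],[[0,0,-0.48],[0,0,0],1],[[0,0,-0.48],[0,0,0],1],[[0,0,-0.48],[0,0,0],1],[[0,0,-0.48],[0,0,0],1]]'
```

```text
clock: 1.85
position: [430.3, -348.8, 146.2]
ee_rot: [0.707, -0.707, -0.006, 0.001]
contact_force: [-0.1, -0.0, 0.2]
gripper_width: 85.4
grasp_force: 0.0
clock: 3.15
position: [433.7, -352.6, 105.2]
ee_rot: [0.707, -0.707, 0.001, -0.0]
contact_force: [-2.1, 0.4, 6.5]
gripper_width: 37.8
grasp_force: 59.7
```

```bash
python3 -m jog '[[[0,0,0.1],[0,0,0],1],[[0,0,0.3],[0,0,0],1],[[0,0,0.5],[0,0,0],1],[[0,0,0.6],[0,0,0],1],[[0,0,0.6],[0,0,0],1]]'
python3 -m jog '[[[0.1,0.1,0],[0,0,0],1],[[0.3,0.3,0],[0,0,0],1],[[0.5,0.5,0],[0,0,0],1],[[0.7,0.7,0],[0,0,0],1],[[0.9,0.87,0],[0,0,0],1],[[0.96,0.92,0],[0,0,0],1]]'
python3 -m jog '[[[0.2,0.2,0],[0,0,0],1],[[0.4,0.4,0],[0,0,0],1],[[0.6,0.6,0],[0,0,0],1],[[0.8,0.8,0],[0,0,0],1],[[0.9,0.9,0],[0,0,0],1],[[0.96,0.93,0],[0,0,0],1],[[0.96,0.93,0],[0,0,0],1],[[0.96,0.93,0],[0,0,0],1]]'
python3 -c "
from h import *
d=grab('side','a1');p,c=cloud([d]);print(box(p,(625,-166),115,240,35))
s=p[(np.hypot(p[:,0]-625,p[:,1]+166)<35)&(p[:,2]>40)];print(np.percentile(s[:,2],[1,5]))
e=np.load('side.npy',allow_pickle=True).item()
print(ring(p,(430,-352),44,27,33,55),box(p,(430,-352),27,33,55))
print(box(p,(412,-355),18,26,95))
d=grab('scene','a2');p,c=cloud([d]);print(box(p,(430,-352),27,33,55))"
```

```text
clock: 3.65
position: [433.7, -352.3, 165.0]
ee_rot: [-0.707, 0.707, -0.002, 0.001]
contact_force: [0.9, -0.7, -3.3]
gripper_width: 37.5
grasp_force: 60.3
clock: 4.25
position: [530.5, -257.7, 161.7]
ee_rot: [0.708, -0.706, -0.001, 0.0]
contact_force: [-0.9, 0.7, -2.0]
gripper_width: 37.7
grasp_force: 60.4
clock: 5.05
position: [624.1, -167.7, 163.0]
ee_rot: [-0.707, 0.707, 0.0, -0.0]
contact_force: [-0.1, 0.1, -1.1]
gripper_width: 37.5
grasp_force: 60.5
(((623.3966064453125, -171.06629943847656), (49.69117736816406, 63.45284652709961), 57.683441162109375), array([ 619.8, -179.4]))
[ 92.29827744 104.85331993]
(array([ 429.4, -351.7,   31.2]), 569) (((429.6607971191406, -350.50115966796875), (88.8496322631836, 83.00521850585938), 83.79402160644531), array([ 429.6, -352.2]))
(((412.0430908203125, -354.3040771484375), (145.0616912841797, 111.5736083984375), 9.712241172790527), array([ 380.6, -368.4]))
(((431.4545593261719, -351.9004211425781), (88.8272705078125, 86.21763610839844), 16.418766021728516), array([ 432.2, -352.5]))
```

View pics/a1.png

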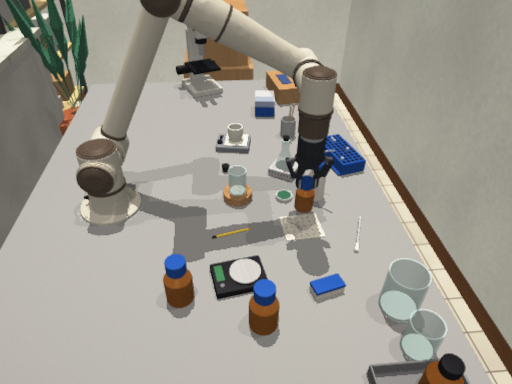

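The bottle hangs upright over the pad at (303,200), and the empty pan is centred at (430,-352). I lower it.

```bash
python3 -m jog '[[[0,0,-0.2],[0,0,0],1],[[0,0,-0.4],[0,0,0],1],[[0,0,-0.6],[0,0,0],1],[[0,0,-0.7],[0,0,0],1],[[0,0,-0.75],[0,0,0],1],[[0,0,-0.78],[0,0,0],1],[[0,0,-0.81],[0,0,0],1],[[0,0,-0.83],[0,0,0],1],[[0,0,-0.83],[0,0,0],1]]'
```

```text
clock: 6.05
position: [625.1, -167.0, 80.6]
ee_rot: [0.707, -0.707, 0.0, -0.0]
contact_force: [0.0, -0.3, -1.4]
gripper_width: 37.4
grasp_force: 60.6
```

```bash
python3 -m jog '[[[0,0,-0.02],[0,0,0],1],[[0,0,-0.03],[0,0,0],1],[[0,0,-0.03],[0,0,0],1]]'
```

```text
clock: 6.35
position: [625.5, -167.2, 79.3]
ee_rot: [0.707, -0.707, 0.001, -0.0]
contact_force: [-1.9, 0.7, 4.1]
gripper_width: 37.4
grasp_force: 61.2
```

```bash
python3 -m jog '[[[0,0,0],[0,0,0],-1],[[0,0,0],[0,0,0],-1],[[0,0,0],[0,0,0],-1],[[0,0,0],[0,0,0],-1],[[0,0,0],[0,0,0],-1],[[0,0,0],[0,0,0],-1],[[0,0,0],[0,0,0],-1],[[0,0,0.2],[0,0,0],-1],[[0,0,0.4],[0,0,0],-1],[[0,0,0.7],[0,0,0],-1],[[0,0,1],[0,0,0],-1],[[0,0,1],[0,0,0],-1]]'
python3 -m jog '[[[0,0,0.3],[0,0,0],-1],[[0,0,0.54],[0,0,0],-1],[[-0.15,0.43,0.54],[0,0,0],-1],[[-0.3,0.87,0.54],[0,0,0],-1],[[-0.3,0.87,0.54],[0,0,0],-1]]'
for i in 1 2 3 4; do python3 -m jog '[[[-0.15,0.43,0],[0,0,0],-1],[[-0.3,0.87,0],[0,0,0],-1],[[-0.3,0.87,0],[0,0,0],-1]]' >/dev/null; done
python3 -m jog '[[[-0.15,0.43,0],[0,0,0],-1],[[-0.3,0.87,0],[0,0,0],-1],[[-0.3,0.87,0],[0,0,0],-1],[[-0.3,0.87,0],[0,0,0],-1],[[-0.3,0.87,0],[0,0,0],-1]]'
python3 -c "
from h import *
d=grab('scene','b1');p,c=cloud([d]);print(box(p,(625,-166),104,118,45))
d=grab('wrist','w2')"
```

```text
clock: 7.55
position: [627.8, -167.5, 182.8]
ee_rot: [0.707, -0.707, 0.004, -0.003]
contact_force: [-0.1, 0.2, 0.8]
gripper_width: 85.4
grasp_force: 0.0
clock: 8.05
position: [593.5, -76.3, 231.5]
ee_rot: [0.709, -0.706, -0.001, -0.0]
contact_force: [1.2, -0.5, -0.2]
gripper_width: 85.2
grasp_force: 0.0
clock: 9.75
position: [445.7, 353.6, 231.0]
ee_rot: [-0.707, 0.708, -0.0, -0.0]
contact_force: [0.1, 0.1, 0.4]
gripper_width: 85.5
grasp_force: 0.0
(((625.6961059570312, -166.4687042236328), (36.57560348510742, 39.90430450439453), 54.435546875), array([ 626.8, -167.4]))
```

View pics/w2.png

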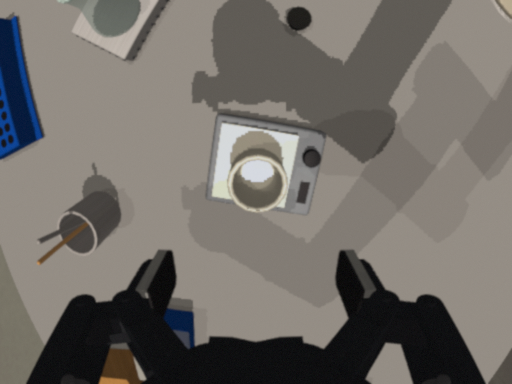

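The mortar rim at (258,180) is centred between the fingers and there is nothing in the way. I descend and grip.

```bash
python3 -m jog '[[[0,0,-0.4],[0,0,0],-1],[[0,0,-0.8],[0,0,0],-1],[[0,0,-1],[0,0,0],-1]]' >/dev/null
python3 -m jog '[[[0,0,-0.3],[0,0,0],-1],[[0,0,-0.6],[0,0,0],-1],[[0,0,-0.84],[0,0,0],-1],[[0,0,-0.84],[0,0,0],-1],[[0,0,-0.84],[0,0,0],1],[[0,0,-0.84],[0,0,0],1],[[0,0,-0.84],[0,0,0],1],[[0,0,-0.84],[0,0,0],1],[[0,0,-0.84],[0,0,0],1],[[0,0,-0.84],[0,0,0],1],[[0,0,-0.84],[0,0,0],1],[[0,0,-0.84],[0,0,0],1],[[0,0,-0.84],[0,0,0],1]]'
```

```text
clock: 11.45
position: [446.0, 355.9, 49.4]
ee_rot: [0.707, -0.707, 0.0, -0.002]
contact_force: [-0.3, -0.6, 6.5]
gripper_width: 61.1
grasp_force: 66.0
```

```bash
python3 -m jog '[[[0,0,0.1],[0,0,0],1],[[0,0,0.3],[0,0,0],1],[[0,0,0.5],[0,0,0],1],[[0,0,0.7],[0,0,0],1],[[0,0,0.9],[0,0,0],1],[[0,0,1],[0,0,0],1]]'
python3 -m jog '[[[0,0,0.15],[0,0,0],1],[[0,-0.1,0.2],[0,0,0],1],[[0,-0.3,0.2],[0,0,0],1],[[-0.01,-0.55,0.2],[0,0,0],1],[[-0.02,-0.885,0.2],[0,0,0],1]]'
for i in 1 2 3 4 5 6; do python3 -m jog '[[[0,-0.3,0],[0,0,0],1],[[-0.01,-0.6,0],[0,0,0],1],[[-0.02,-0.885,0],[0,0,0],1]]' | grep -E "posi|width"; done
python3 -m jog '[[[0,-0.25,0],[0,0,0],1],[[-0.01,-0.5,0],[0,0,0],1],[[-0.02,-0.7,0],[0,0,0],1],[[-0.02,-0.82,0],[0,0,0],1],[[-0.02,-0.88,0],[0,0,0],1],[[-0.02,-0.88,0],[0,0,0],1],[[-0.02,-0.88,0],[0,0,0],1]]'
```

```text
clock: 12.05
position: [445.2, 355.4, 149.3]
ee_rot: [0.707, -0.707, -0.0, -0.001]
contact_force: [1.0, 1.0, -1.9]
gripper_width: 61.2
grasp_force: 65.8
clock: 12.55
position: [442.0, 264.3, 166.0]
ee_rot: [0.707, -0.707, -0.0, 0.001]
contact_force: [0.9, -0.8, -2.5]
gripper_width: 61.0
grasp_force: 65.8
position: [439.3, 174.7, 166.1]
gripper_width: 61.0
position: [437.0, 86.5, 166.2]
gripper_width: 60.9
position: [434.7, -1.6, 166.2]
gripper_width: 61.3
position: [432.5, -89.7, 166.2]
gripper_width: 61.3
position: [430.4, -177.8, 166.2]
gripper_width: 61.3
position: [428.3, -265.9, 166.1]
gripper_width: 61.4
clock: 15.05
position: [428.6, -351.8, 167.1]
ee_rot: [0.707, -0.707, -0.0, -0.0]
contact_force: [0.6, -0.1, -2.9]
gripper_width: 61.0
grasp_force: 65.8
```

```bash
python3 -m jog '[[[0,0,-0.25],[0,0,0],1],[[0,0,-0.5],[0,0,0],1],[[0.01,0,-0.7],[0,0,0],1],[[0.01,0,-0.85],[0,0,0],1],[[0.01,0,-0.95],[0,0,0],1],[[0.01,0,-1],[0,0,0],1]]' >/dev/null
python3 -m jog '[[[0,0,-0.05],[0,0,0],1],[[0,0,-0.1],[0,0,0],1],[[0,0,-0.14],[0,0,0],1],[[0,0,-0.17],[0,0,0],1],[[0,0,-0.17],[0,0,0],1],[[0,0,-0.17],[0,0,0],1]]'
```

```text
clock: 16.25
position: [430.1, -352.6, 50.4]
ee_rot: [0.707, -0.707, 0.0, -0.0]
contact_force: [-0.3, 0.0, -2.4]
gripper_width: 61.6
grasp_force: 65.8
```

```bash
python3 -m jog '[[[0,0,-0.01],[0,0,0],1],[[0,0,-0.02],[0,0,0],1],[[0,0,-0.02],[0,0,0],1]]'
```

```text
clock: 16.55
position: [430.3, -352.7, 49.5]
ee_rot: [0.707, -0.707, 0.001, 0.0]
contact_force: [-0.8, 1.8, 4.5]
gripper_width: 61.2
grasp_force: 66.4
```

```bash
python3 -m jog '[[[0,0,0],[0,0,0],-1],[[0,0,0],[0,0,0],-1],[[0,0,0],[0,0,0],-1],[[0,0,0],[0,0,0],-1],[[0,0,0],[0,0,0],-1],[[0,0,0],[0,0,0],-1],[[0,0,0],[0,0,0],-1],[[0,0,0.2],[0,0,0],-1],[[0,0,0.4],[0,0,0],-1],[[0,0,0.7],[0,0,0],-1],[[0,0,1],[0,0,0],-1],[[0,0,1],[0,0,0],-1]]'
python3 -m jog '[[[0,0,0.4],[0,0,0],-1],[[0,0,0.8],[0,0,0],-1],[[0,0.45,0.8],[0,0,0],-1],[[0,0.89,0.8],[0,0,0],-1],[[0,0.89,0.8],[0,0,0],-1]]' >/dev/null
for i in 1 2; do python3 -m jog '[[[0,0.45,0],[0,0,0],-1],[[0,0.89,0],[0,0,0],-1],[[0,0.89,0],[0,0,0],-1]]' >/dev/null; done
python3 -m jog '[[[0,0.45,0],[0,0,0],-1],[[0.02,0.9,0],[0,0,0],-1],[[0.02,0.9,0],[0,0,0],-1],[[0.02,0.9,0],[0,0,0],-1],[[0.02,0.9,0],[0,0,0],-1]]'
python3 - <<'E'
from h import *
for n in("scene","side"):
    d=grab(n,n+"2");p,c=cloud([d]);print(n)
    print("mortar",box(p,(430,-352),83,92,50)[0][:2],"beaker",box(p,(432,5),111,120,40)[0][:2])
    r=box(p,(450,348),27.5,33,66);print("stirrer",r[0]); print("house",box(p,(440,348),19,27,95)[0])
E
python3 -c "
import cv2;from h import *
grab('wrist','w3')"
```

```text
clock: 17.75
position: [432.5, -354.0, 153.0]
ee_rot: [0.707, -0.707, 0.005, -0.001]
contact_force: [0.5, 0.6, 0.2]
gripper_width: 85.5
grasp_force: 0.0
clock: 19.35
position: [431.9, 3.6, 227.9]
ee_rot: [-0.707, 0.708, 0.0, -0.0]
contact_force: [0.5, -1.1, -0.2]
gripper_width: 85.1
grasp_force: 0.0
scene
mortar ((431.9271545410156, -351.6695556640625), (59.23361587524414, 60.86164855957031)) beaker ((432.51165771484375, 5.344505310058594), (60.36841583251953, 59.54179382324219))
stirrer ((445.0325622558594, 351.5008239746094), (94.35296630859375, 107.2024154663086), 79.99432373046875)
house ((439.29986572265625, 351.59564208984375), (113.05701446533203, 138.0626983642578), 81.75470733642578)
side
mortar ((429.9598083496094, -350.5018615722656), (61.969200134277344, 58.68193817138672)) beaker ((432.5691223144531, 8.18056869506836), (62.432308197021484, 58.21977996826172))
stirrer ((444.6698303222656, 349.55902099609375), (102.00369262695312, 113.66036224365234), 82.45103454589844)
house ((435.4159851074219, 347.9356689453125), (115.99785614013672, 135.54383850097656), 80.54403686523438)
```

View pics/scene2.png

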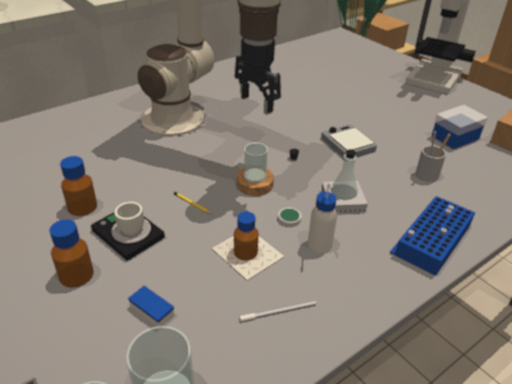

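The mortar is upright on the pan and the bottle stands on the pad at (246,238). The free plate is at (350,140). I measure the white plate by colour, leaving out the knob.

```bash
python3 - <<'E'
from h import *
for n in("scene2","side2"):
    d=np.load(n+".npy",allow_pickle=True).item();p,c=cloud([d])
    k=(np.hypot(p[:,0]-445,p[:,1]-350)<85)&(p[:,2]>26)&(p[:,2]<34)
    print(np.percentile(c[k].mean(1),[5,25,50,75,95]))
    s=p[k&(c.min(1)>175)][:,:2].astype(np.float32);print(n,len(s),cv2.minAreaRect(s))
    s=p[k&(p[:,0]>400)][:,:2].astype(np.float32);print(cv2.minAreaRect(s),np.percentile(s,[2,98],axis=0).mean(0))
E
```

```text
[108.8        204.66666667 213.         213.33333333 214.        ]
scene2 423 ((449.0210876464844, 352.93896484375), (90.58242797851562, 89.99665832519531), 79.4342041015625)
((450.76239013671875, 349.1695556640625), (100.8581771850586, 95.10690307617188), 79.99431610107422) [451.2087381  349.42593964]
[117.83333333 210.66666667 243.33333333 243.66666667 244.        ]
side2 252 ((448.1648254394531, 353.0837097167969), (99.64419555664062, 96.17156219482422), 82.48357391357422)
((452.0353698730469, 349.31536865234375), (105.67507934570312, 99.54116821289062), 87.206298828125) [450.22276642 350.05602753]
```

```bash
python3 -m jog '[[[0,0.02,-0.4],[0,0,0],-1],[[0,0.02,-0.8],[0,0,0],-1],[[0,0.02,-1],[0,0,0],-1]]' >/dev/null
python3 -m jog '[[[0,0,-0.3],[0,0,0],-1],[[0,0,-0.58],[0,0,0],-1],[[0,0,-0.58],[0,0,0],-1],[[0,0,-0.58],[0,0,0],-1],[[0,0,-0.58],[0,0,0],1],[[0,0,-0.58],[0,0,0],1],[[0,0,-0.58],[0,0,0],1],[[0,0,-0.58],[0,0,0],1],[[0,0,-0.58],[0,0,0],1],[[0,0,-0.58],[0,0,0],1],[[0,0,-0.58],[0,0,0],1],[[0,0,-0.58],[0,0,0],1],[[0,0,-0.58],[0,0,0],1]]'
```

```text
clock: 21.1
position: [433.0, 6.7, 72.2]
ee_rot: [0.707, -0.707, 0.001, -0.001]
contact_force: [-0.2, -1.6, 5.5]
gripper_width: 59.2
grasp_force: 64.0
```

```bash
python3 -m jog '[[[0,0,0.1],[0,0,0],1],[[0,0,0.3],[0,0,0],1],[[0,0,0.5],[0,0,0],1],[[0,0,0.65],[0,0,0],1],[[0,0,0.7],[0,0,0],1]]'
python3 -m jog '[[[0,0.1,0],[0,0,0],1],[[0.02,0.3,0],[0,0,0],1],[[0.03,0.55,0],[0,0,0],1],[[0.04,0.86,0],[0,0,0],1]]' | grep -E "posi|width"
for i in 1 2; do python3 -m jog '[[[0.01,0.3,0],[0,0,0],1],[[0.02,0.6,0],[0,0,0],1],[[0.04,0.86,0],[0,0,0],1]]' | grep -E "posi|width"; done
python3 -m jog '[[[0.01,0.25,0],[0,0,0],1],[[0.02,0.5,0],[0,0,0],1],[[0.03,0.7,0],[0,0,0],1],[[0.04,0.82,0],[0,0,0],1],[[0.04,0.87,0],[0,0,0],1],[[0.04,0.87,0],[0,0,0],1],[[0.04,0.87,0],[0,0,0],1]]'
```

```text
clock: 21.6
position: [433.0, 6.9, 142.8]
ee_rot: [0.707, -0.707, 0.001, -0.002]
contact_force: [0.5, 0.2, -1.7]
gripper_width: 59.3
grasp_force: 64.8
position: [435.1, 93.2, 139.5]
gripper_width: 59.0
position: [439.1, 180.2, 139.4]
gripper_width: 59.2
position: [443.0, 266.2, 139.2]
gripper_width: 59.2
clock: 23.3
position: [447.6, 350.7, 140.0]
ee_rot: [-0.707, 0.707, 0.0, -0.001]
contact_force: [0.4, 0.0, -1.5]
gripper_width: 59.0
grasp_force: 64.8
```

```bash
python3 -m jog '[[[0.01,0.01,-0.2],[0,0,0],1],[[0.01,0.01,-0.4],[0,0,0],1],[[0.01,0.01,-0.55],[0,0,0],1],[[0.01,0.01,-0.62],[0,0,0],1],[[0.01,0.01,-0.66],[0,0,0],1],[[0.01,0.01,-0.68],[0,0,0],1],[[0.01,0.01,-0.69],[0,0,0],1],[[0.01,0.01,-0.69],[0,0,0],1]]'
```

```text
clock: 24.1
position: [449.3, 352.7, 72.3]
ee_rot: [0.707, -0.707, 0.0, -0.001]
contact_force: [0.2, -1.1, 1.1]
gripper_width: 59.1
grasp_force: 65.0
```

```bash
python3 -m jog '[[[0,0,-0.01],[0,0,0],-1],[[0,0,-0.01],[0,0,0],-1],[[0,0,0],[0,0,0],-1],[[0,0,0],[0,0,0],-1],[[0,0,0],[0,0,0],-1],[[0,0,0],[0,0,0],-1],[[0,0,0],[0,0,0],-1],[[0,0,0.2],[0,0,0],-1],[[0,0,0.4],[0,0,0],-1],[[0,0,0.7],[0,0,0],-1],[[0,0,1],[0,0,0],-1],[[0,0,1],[0,0,0],-1]]'
python3 -m jog '[[[0,0,0.3],[0,0,0],-1],[[0,0,0.6],[0,0,0],-1],[[0.28,-0.34,0.6],[0,0,0],-1],[[0.56,-0.67,0.6],[0,0,0],-1],[[0.56,-0.67,0.6],[0,0,0],-1]]' >/dev/null
python3 -m jog '[[[0.28,-0.34,0],[0,0,0],-1],[[0.56,-0.67,0],[0,0,0],-1],[[0.56,-0.67,0],[0,0,0],-1]]' >/dev/null
python3 -m jog '[[[0.28,-0.34,0],[0,0,0],-1],[[0.56,-0.68,0],[0,0,0],-1],[[0.56,-0.68,0],[0,0,0],-1],[[0.56,-0.68,0],[0,0,0],-1],[[0.56,-0.68,0],[0,0,0],-1]]'
python3 - <<'E'
from h import *
for n in("scene","side"):
    d=grab(n,n+"3");p,c=cloud([d]);print(n)
    print("beaker",box(p,(449,352),111,120,45)[0][:2],"cork",box(p,(435,0),27.5,32.5,60)[0][:2],ring(p,(435,0),50,8,24,60))
    print("bung",box(p,(618,150),145,158,20)[0][:2])
d=grab("wrist","w4")
E
```

```text
clock: 25.3
position: [451.0, 354.6, 176.2]
ee_rot: [0.707, -0.707, -0.0, -0.005]
contact_force: [-0.0, 0.1, 0.6]
gripper_width: 85.3
grasp_force: 0.0
clock: 26.6
position: [616.3, 151.3, 230.8]
ee_rot: [0.707, -0.707, -0.0, 0.0]
contact_force: [1.2, -0.0, -0.1]
gripper_width: 85.5
grasp_force: 0.0
scene
beaker ((452.0304870605469, 350.75885009765625), (59.36974334716797, 62.00529479980469)) cork ((433.5509033203125, 4.0223846435546875), (95.90765380859375, 99.71461486816406)) (array([432.3,   5.8,  48.9]), 184)
bung ((618.400390625, 150.46630859375), (24.122854232788086, 23.445581436157227))
side
beaker ((450.75164794921875, 352.9396057128906), (60.04860305786133, 64.13579559326172)) cork ((432.15960693359375, 6.9014129638671875), (99.29312896728516, 93.67481994628906)) (array([431.9,   7.1,  49. ]), 99)
bung ((617.4622192382812, 151.1123046875), (29.184328079223633, 21.579851150512695))
```

View pics/w4.png

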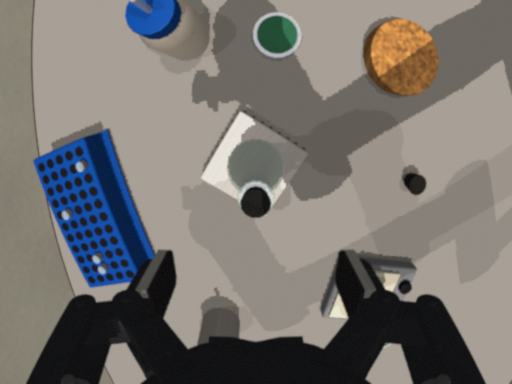

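The flask's bung at (256,202) is centred between the fingers, and the cork is empty at (402,57). I grip the neck.

```bash
python3 -m jog '[[[0.015,0,-0.4],[0,0,0],-1],[[0.015,0,-0.8],[0,0,0],-1],[[0.015,0,-0.9],[0,0,0],-1]]' >/dev/null
python3 -m jog '[[[0,0,-0.2],[0,0,0],-1],[[0,0,-0.4],[0,0,0],-1],[[0,0,-0.4],[0,0,0],-1],[[0,0,-0.4],[0,0,0],-1],[[0,0,-0.4],[0,0,0],1],[[0,0,-0.4],[0,0,0],1],[[0,0,-0.4],[0,0,0],1],[[0,0,-0.4],[0,0,0],1],[[0,0,-0.4],[0,0,0],1],[[0,0,-0.4],[0,0,0],1],[[0,0,-0.4],[0,0,0],1],[[0,0,-0.4],[0,0,0],1],[[0,0,-0.4],[0,0,0],1],[[0,0,-0.4],[0,0,0],1]]'
```

```text
clock: 28.45
position: [618.6, 150.5, 101.8]
ee_rot: [0.707, -0.707, 0.0, -0.0]
contact_force: [-1.5, 0.5, 5.2]
gripper_width: 25.9
grasp_force: 59.0
```

```bash
python3 -m jog '[[[0,0,0.1],[0,0,0],1],[[0,0,0.3],[0,0,0],1],[[0,0,0.5],[0,0,0],1],[[0,0,0.65],[0,0,0],1],[[0,0,0.7],[0,0,0],1]]'
python3 -m jog '[[[-0.08,-0.06,0],[0,0,0],1],[[-0.25,-0.2,0],[0,0,0],1],[[-0.47,-0.37,0],[0,0,0],1],[[-0.7,-0.55,0],[0,0,0],1],[[-0.93,-0.725,0],[0,0,0],1]]' | grep -E "posi|width"
python3 -m jog '[[[-0.23,-0.18,0],[0,0,0],1],[[-0.45,-0.35,0],[0,0,0],1],[[-0.65,-0.5,0],[0,0,0],1],[[-0.8,-0.62,0],[0,0,0],1],[[-0.9,-0.7,0],[0,0,0],1],[[-0.93,-0.725,0],[0,0,0],1],[[-0.93,-0.725,0],[0,0,0],1],[[-0.93,-0.725,0],[0,0,0],1]]'
python3 - <<'E'
from h import *
for n in("scene","side"):
    d=grab(n,n+"4");p,c=cloud([d])
    print("block",box(p,(620,149),27,33,75)[0])
    s=p[(np.hypot(p[:,0]-432,p[:,1]-5)<45)&(p[:,2]>60)&(p[:,2]<130)];print(np.percentile(s[:,2],1),s[s[:,2]<130][:,:2].mean(0))
E
```

```text
clock: 28.95
position: [619.1, 150.8, 172.7]
ee_rot: [-0.707, 0.707, -0.0, 0.001]
contact_force: [0.8, 1.0, -1.5]
gripper_width: 26.0
grasp_force: 59.1
position: [522.9, 76.7, 169.6]
gripper_width: 26.1
clock: 30.25
position: [433.2, 5.9, 171.3]
ee_rot: [0.707, -0.707, 0.0, -0.0]
contact_force: [-0.3, 0.4, -1.1]
gripper_width: 25.7
grasp_force: 59.2
block ((621.650634765625, 147.91229248046875), (95.24127197265625, 99.50061798095703), 58.461814880371094)
98.84055988697146 [451.13429112  -7.42138805]
block ((620.4112548828125, 149.49615478515625), (105.28602600097656, 98.04501342773438), 59.05375671386719)
100.70424670652793 [431.70295156 -14.37059675]
```

View pics/side4.png

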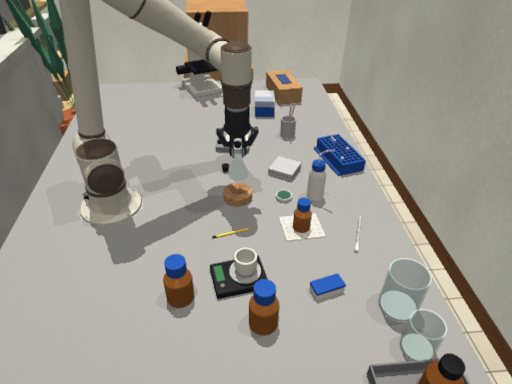

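The flask hangs upright over the cork at (238,165), and the free block is centred at about (621,149). I lower it.

```bash
python3 -m jog '[[[0,0,-0.2],[0,0,0],1],[[0,0,-0.4],[0,0,0],1],[[0,0,-0.55],[0,0,0],1],[[0,0,-0.62],[0,0,0],1],[[0,0,-0.66],[0,0,0],1],[[0,0,-0.68],[0,0,0],1],[[0,0,-0.695],[0,0,0],1],[[0,0,-0.695],[0,0,0],1]]'
```

```text
clock: 31.15
position: [432.8, 5.7, 102.2]
ee_rot: [0.707, -0.707, 0.0, -0.0]
contact_force: [0.0, -0.3, -1.0]
gripper_width: 25.8
grasp_force: 59.3
```

```bash
python3 -m jog '[[[0,0,-0.01],[0,0,0],1],[[0,0,-0.02],[0,0,0],1],[[0,0,-0.02],[0,0,0],1]]'
```

```text
clock: 31.45
position: [433.0, 5.6, 101.7]
ee_rot: [0.707, -0.707, 0.001, -0.0]
contact_force: [-4.9, 1.5, 11.1]
gripper_width: 26.1
grasp_force: 60.8
```

```bash
python3 -m jog '[[[0,0,0.01],[0,0,0],1],[[0,0,0.01],[0,0,0],-1],[[0,0,0.01],[0,0,0],-1],[[0,0,0.01],[0,0,0],-1],[[0,0,0.01],[0,0,0],-1],[[0,0,0.01],[0,0,0],-1],[[0,0,0.01],[0,0,0],-1],[[0,0,0.01],[0,0,0],-1],[[0,0,0.2],[0,0,0],-1],[[0,0,0.5],[0,0,0],-1],[[0,0,0.9],[0,0,0],-1],[[0,0,1],[0,0,0],-1]]'
python3 -m jog '[[[0,0,0.3],[0,0,0],-1],[[0,0,0.3],[0,0,0],-1],[[0.4,-0.36,0.3],[0,0,0],-1],[[0.8,-0.72,0.3],[0,0,0],-1],[[0.965,-0.86,0.3],[0,0,0],-1],[[0.965,-0.86,0.3],[0,0,0],-1]]' >/dev/null
python3 -m jog '[[[0.4,-0.36,0],[0,0,0],-1],[[0.8,-0.72,0],[0,0,0],-1],[[0.965,-0.86,0],[0,0,0],-1],[[0.965,-0.86,0],[0,0,0],-1],[[0.965,-0.86,0],[0,0,0],-1],[[0.965,-0.86,0],[0,0,0],-1]]'
python3 - <<'E'
from h import *
for n in("scene","side"):
    d=grab(n,n+"5");p,c=cloud([d])
    print("cap",box(p,(626,-166),104,116,35)[0][:2],"bung",box(p,(432,5),145,158,30)[0][:2],"flaskbase",ring(p,(432,5),30,33,45,42))
E
```

```text
clock: 32.65
position: [434.8, 6.1, 203.9]
ee_rot: [0.707, -0.707, 0.002, -0.004]
contact_force: [0.2, 0.0, -0.5]
gripper_width: 85.4
grasp_force: 0.0
clock: 33.85
position: [624.5, -165.6, 229.5]
ee_rot: [0.707, -0.707, -0.001, 0.0]
contact_force: [0.2, 0.8, -0.2]
gripper_width: 85.3
grasp_force: 0.0
cap ((625.8228759765625, -166.52210998535156), (36.63697814941406, 41.01381301879883)) bung ((0.0, 0.0), (0.0, 0.0)) flaskbase (array([433.6,   6.6,  32.6]), 90)
cap ((624.2149047851562, -164.54458618164062), (44.52885055541992, 36.69675827026367)) bung ((432.6419372558594, 6.853544235229492), (24.0996150970459, 25.054973602294922)) flaskbase (array([433.2,   9.6,  34.4]), 77)
  return _methods._mean(a, axis=axis, dtype=dtype,
  ret = um.true_divide(
```

```bash
python3 -m jog '[[[0.01,0,-0.4],[0,0,0],-1],[[0.01,0,-0.8],[0,0,0],-1],[[0.01,0,-1],[0,0,0],-1]]' >/dev/null
python3 -m jog '[[[0,0,-0.3],[0,0,0],-1],[[0,0,-0.52],[0,0,0],-1],[[0,0,-0.52],[0,0,0],-1],[[0,0,-0.52],[0,0,0],-1],[[0,0,-0.52],[0,0,0],1],[[0,0,-0.52],[0,0,0],1],[[0,0,-0.52],[0,0,0],1],[[0,0,-0.52],[0,0,0],1],[[0,0,-0.52],[0,0,0],1],[[0,0,-0.52],[0,0,0],1],[[0,0,-0.52],[0,0,0],1],[[0,0,-0.52],[0,0,0],1],[[0,0,-0.52],[0,0,0],1],[[0,0,-0.52],[0,0,0],1]]'
```

```text
clock: 35.65
position: [626.5, -166.7, 79.1]
ee_rot: [0.707, -0.707, 0.0, -0.0]
contact_force: [-2.5, -0.1, 5.8]
gripper_width: 37.9
grasp_force: 59.7
```

```bash
python3 -m jog '[[[0,0,0.1],[0,0,0],1],[[0,0,0.3],[0,0,0],1],[[0,0,0.5],[0,0,0],1],[[0,0,0.75],[0,0,0],1],[[0,0,0.95],[0,0,0],1],[[0,0,1],[0,0,0],1]]'
python3 -m jog '[[[-0.1,0.1,0],[0,0,0],1],[[-0.3,0.33,0],[0,0,0],1],[[-0.53,0.6,0],[0,0,0],1],[[-0.78,0.87,0],[0,0,0],1]]' | grep -E "posi|width"
python3 -m jog '[[[-0.02,0.25,0],[0,0,0],1],[[0,0.5,0],[0,0,0],1],[[0,0.72,0],[0,0,0],1],[[0,0.9,0],[0,0,0],1]]' | grep -E "posi|width"
python3 -m jog '[[[0.03,0.2,0],[0,0,0],1],[[0.08,0.4,0],[0,0,0],1],[[0.13,0.6,0],[0,0,0],1],[[0.2,0.8,0],[0,0,0],1]]' | grep -E "posi|width"
python3 -m jog '[[[0.17,0.19,0],[0,0,0],1],[[0.33,0.36,0],[0,0,0],1],[[0.45,0.49,0],[0,0,0],1],[[0.52,0.56,0],[0,0,0],1],[[0.53,0.58,0],[0,0,0],1],[[0.53,0.58,0],[0,0,0],1],[[0.53,0.58,0],[0,0,0],1]]'
```

```text
clock: 36.25
position: [627.9, -166.6, 180.7]
ee_rot: [0.707, -0.707, 0.002, -0.002]
contact_force: [0.5, 0.2, -1.1]
gripper_width: 37.1
grasp_force: 60.2
position: [547.1, -78.8, 176.4]
gripper_width: 37.4
position: [547.8, 11.8, 176.9]
gripper_width: 37.2
position: [568.0, 91.4, 176.9]
gripper_width: 37.9
clock: 38.15
position: [620.9, 147.9, 177.7]
ee_rot: [-0.707, 0.707, 0.0, -0.0]
contact_force: [-0.0, 1.0, -1.9]
gripper_width: 37.5
grasp_force: 60.5
```

```bash
python3 -m jog '[[[0,0.01,-0.2],[0,0,0],1],[[0,0.01,-0.4],[0,0,0],1],[[0,0.01,-0.55],[0,0,0],1],[[0,0.01,-0.63],[0,0,0],1],[[0,0.01,-0.68],[0,0,0],1],[[0,0.01,-0.71],[0,0,0],1],[[0,0.01,-0.72],[0,0,0],1],[[0,0.01,-0.72],[0,0,0],1],[[0,0.01,-0.72],[0,0,0],1]]'
```

```text
clock: 39.05
position: [621.8, 149.7, 106.4]
ee_rot: [0.707, -0.707, 0.0, -0.001]
contact_force: [-0.2, 0.4, -2.5]
gripper_width: 37.5
grasp_force: 60.5
```

```bash
python3 -m jog '[[[0,0,-0.01],[0,0,0],1],[[0,0,-0.02],[0,0,0],1],[[0,0,-0.02],[0,0,0],1]]'
```

```text
clock: 39.35
position: [621.8, 149.7, 105.2]
ee_rot: [0.707, -0.707, 0.0, -0.001]
contact_force: [-1.9, 0.3, 6.3]
gripper_width: 37.7
grasp_force: 61.2
```

Contact. I release and retreat.

```bash
python3 -m jog '[[[0,0,0],[0,0,0],-1],[[0,0,0],[0,0,0],-1],[[0,0,0],[0,0,0],-1],[[0,0,0],[0,0,0],-1],[[0,0,0],[0,0,0],-1],[[0,0,0],[0,0,0],-1],[[0,0,0],[0,0,0],-1],[[0,0,0.2],[0,0,0],-1],[[0,0,0.5],[0,0,0],-1],[[0,0,0.9],[0,0,0],-1],[[0,0,1],[0,0,0],-1]]' >/dev/null
python3 -m jog '[[[0,0,0.4],[0,0,0],-1],[[0,0,0.8],[0,0,0],-1],[[0,0.4,0.9],[0,0,0],-1],[[0,0.9,0.9],[0,0,0],-1],[[0,0.9,0.9],[0,0,0],-1],[[0,0.9,0.9],[0,0,0],-1]]'
python3 - <<'E'
from h import *
for n in("scene","side"):
    d=grab(n,n+"6");p,c=cloud([d])
    for k,ce,lo,hi in(("cap",(621,149),131,142),("bung",(432,5),140,158),("beaker",(449,352),111,120),("mortar",(431,-352),83,92)):
        r=box(p,ce,lo,hi,45)[0];print(k,np.round(r[0]),np.round(r[1]))
E
```

```text
clock: 41.05
position: [621.0, 240.6, 292.9]
ee_rot: [0.708, -0.706, -0.0, 0.001]
contact_force: [-0.5, 0.1, -0.8]
gripper_width: 85.1
grasp_force: 0.0
cap [621. 150.] [36. 41.]
bung [434.   5.] [23. 26.]
beaker [452. 350.] [60. 62.]
mortar [ 433. -352.] [60. 61.]
cap [618. 149.] [38. 36.]
bung [433.   6.] [24. 28.]
beaker [451. 355.] [63. 57.]
mortar [ 430. -350.] [59. 62.]
```

View pics/scene6.png

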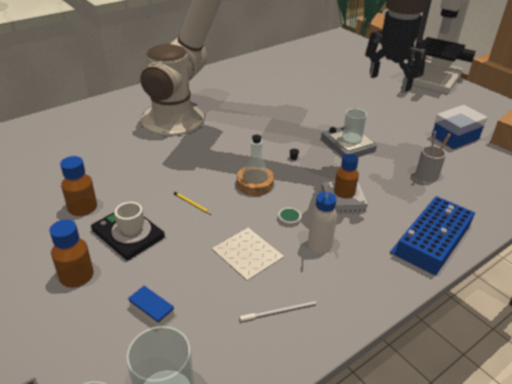

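All four vessels stand upright and centred on their stations: beaker (354,127), flask (256,165), bottle (347,180), mortar (130,220). The wash bottle is still standing at (322,222).

```bash
python3 -c "
from bench import job_done;print(job_done())"
```

```text
the job is handed in; nothing more can be done
None
```

The job is handed in: by the last camera check the beaker, flask, bottle and mortar stand upright on their stations, each within about 5 mm of centre, with the wash bottle still standing, after about 41 s; no verdict was returned.

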